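# Brake the turning belt pulley with its locking pin and pin it

### The job

The belt pulley on the run-out stand is being turned by its slipping drive. Take the red-handled locking pin from its rest, put it down through the slot of the yellow bracket and let its tip rub gently on the pulley's face until the pulley has slowed to a crawl, so that the timing hole comes to a stop under the slot; then push the pin fully home through slot and hole and let go. Touch the pulley only with the pin, never let pin and pulley knock or press hard on each other, and leave the other things on the counter where they are.

Things in the scene. Friction and masses are not known exactly. Their poses are not given: they have to be found in the camera images.
- pin_grip (a point): Locking pin: upright round red handle 20 mm in diameter and 42 mm tall, with a steel shaft 10 mm in diameter sticking out 28 mm below the handle's flat underside (the shoulder); 60 g, the tip is slightly chamfered. This point is on the axis, 24 mm above the shoulder, where it is to be gripped; z axis = pin axis, up. At the start the pin stands in its rest, shoulder on the rest's top.
- pin_tip (a point): Centre of the pin's lower end face, on the pin's axis 52 mm below pin_grip.
- pin_rest: Fixed blue block 70 x 70 x 36 mm with one upright 12 mm hole in the middle of its top, in which the pin stands at the start. Origin at the centre of its underside.
- stand: Fixed run-out stand: round dark base 230 mm wide, blue drive box, the pulley on top (axis upright through the origin, which is at the centre of the base's underside). A yellow post at its -y side carries the yellow bracket, a 10 mm thick plate 40 mm wide, top 101 mm above the counter, reaching over the pulley; the slot is in it. Its axes are parallel to those of slot.
- slot (a point): Centre of the slot in the yellow bracket, level with the bracket's top; the pulley's axis is 55 mm from it along +y. Slot 12 mm wide (x), 16 mm long (y), upright, right through the plate. z up; the pulley's face below moves towards +x. The face, unpressed, is 16 mm below this point (6 mm below the plate). With the pin's shoulder on the bracket, the tip is 28 mm below this point, 12 mm below the face.
- timing_hole (a point): Centre of the mouth of the timing hole in the pulley's face: upright round hole 12.5 mm in diameter, 16 mm deep, 55 mm from the pulley's axis, with a yellow paint stripe running outward from it to the rim. It turns with the pulley.
- pulley (a joint): Turning angle (rad), counted on over many turns, growing counterclockwise from above; at every whole turn (0, 6.283..) the timing hole is exactly under the slot. Flat disc 166 mm across, 30 mm thick, aluminium face, dark rim. A weak drive (0.15 N m) always turns it: 2.4 rad/s when free, the slower the harder its face is rubbed, stalled by a pin pressed with 3.5 to 6 N; let go, it is up to speed in a second.
- spindle (a joint): Height (m) of the pulley on its sprung spindle: 0 at the top, where it stands when nothing presses; the pulley and its face give way straight down, about 1 mm per newton, to -0.010 at most, and spring back up as soon as the pressing pin falls into the hole.
- spray_can_center (a point): Red spray can, 54 mm in diameter, 170 mm tall, bystander; the point is at its middle.
- kit_carton: Brown carton 80 x 140 x 60 mm, bystander; origin at the centre of its underside.
- idler: Small dark idler pulley, 60 mm in diameter, 30 mm tall, lying flat, bystander; origin at the centre of its underside.
- bolt_tray: Yellow open tray 120 x 160 x 40 mm, bystander; origin at the centre of its underside.

How it is judged:
On the way:
1. the pin, standing in the slot, rubs on the pulley's face and has slowed it to less than half its free speed, without being in the hole (contact force between lock_pin and pulley above 0.5 N and velocity of joint pulley below 1.1 rad/s and z of pin_tip in the frame of timing_hole above -0.0015 m and horizontal distance between pin_tip and slot below 0.008 m), for 0.2 s.
At the end, for the whole second after the job is handed in: The pulley stands still with its timing hole under the slot (within 6 mm), and the pin is upright (within 10 degrees) in slot and hole, let go, its shoulder down on the bracket (within 3 mm) and its tip at least 9 mm below the pulley's face (z of pin_tip in the frame of slot below -0.025 m and z of pin_tip in the frame of timing_hole below -0.009 m and horizontal distance between pin_tip and timing_hole below 0.004 m and horizontal distance between timing_hole and slot below 0.006 m and angle between pin_grip's own z axis and vertical below 0.17 rad and velocity of joint pulley between -0.05 and 0.05 rad/s); the robot touches nothing.
It fails at once if pin and pulley knock or press on each other with more than 20 N (contact force between lock_pin and pulley above 20 N).
It fails at once if the robot itself touches the pulley (contact force between any of the fingers, the arm and pulley above 0.5 N).
It fails at once if a bystander is moved by more than 25 mm (distance of any of spray_can_center, kit_carton, idler, bolt_tray from where it was at the start of the episode above 0.025 m).
It also fails if it takes over 64 s, if anything falls off the work surface, if the arm or the gripper's body presses on something with over 40 N, if the wrist force passes 120 N, or if a joint passes its speed limit or range.

### The arm

A 6-joint arm with a two-finger parallel gripper is mounted at the origin on the work surface. World frame = base frame: x ahead of the robot, y to its left, z up, the work surface at z = 0. Lengths are in m, angles in rad, forces in N, time in s.
With the tool pointing down it reaches from about 0.425 to 0.95 m from the base axis. Payload 14.7 kg.
Tool frame: the origin (TCP) lies between the finger pads; the fingertips stand bot.nose_length ahead of it and the grasp point (between the pads) is the TCP (bot.nose_length is the distance from the TCP to the fingertips, in m); z points along the fingers, y is the line along which they close (so a half turn about z gives the same grasp; the last joint's range is limited). The gripper opens to 85 mm and grips with 20 to 120 N. Pads are 22 mm wide; open, the fingers measure 114 mm over their backs; the gripper's body (76 mm by 85 mm) begins 54 mm behind the grasp point. The pads swing forward as they close: fully open they stand 13 mm farther back than shut.
Start: joints at [-1.328, 0.48, 1.596, -0, 1.065, -0.047], TCP at [0.186, -0.623, 0.25] pointing down, gripper open.
Joint ranges: [-2.75, 2.75], [-0.82, 2.05], [0.23, 2.67], [-1.56, 4.7], [0.09, 2.69], [-2.92, 2.92]. Speed limits (rad/s): [1.89, 1.89, 2.39, 3.01, 3.01, 3.01].

### API

Orientations are given as a 3x3 rotation matrix whose columns are the frame's x, y, z axes.
In Python, from bench import bot, capture, get_calibration gives the robot as it stands.
- The arm moves only by the shell command python3 -m crank 'ROWS' [FORCE]. ROWS is JSON, a list of rows, each a list of 7 numbers: the opening in per cent of the stroke, from 0 (shut) to 100 (fully open), then the shift along the tool's x, y, z in mm, then the turn, a rotation vector about the tool's x, y, z in rad. A call has 1 to 20 rows; each row shifts and turns the commanded pose from where the row before left it, along the tool's axes as they then stand; what a row does not reach is not made up. A row lasts 1/10 s, in which the tool goes at most 50 mm and 8.59 degrees, less where a joint would pass 70% of its speed; a pose out of reach is approached as far as the arm can. A call with a gripper value outside its range is refused whole. The fingers move at their own pace and stop on an object; FORCE is the grip in N (left out, the last holds). Time passes only in rows, so rows that do not move let the fingers close. It gives the time, the measured TCP pose, the force, the opening and the grip force at its end, in the units of the state.
- bot.get_state(): the state, without advancing time (a new reading comes with each control period).
- capture(name): name is "scene" or "top"; returns (picture, depth): 400x640x3 uint8, blue, green, red; 400x640 float32, m along the optical axis (not along the pixel's ray), 0 where there is no reading.
- get_calibration(name): a dict with "K" (3x3 intrinsics, pixels), "R" (3x3) and "t" (3): a world point X has camera coordinates R X + t. Camera axes: x right, y down, z forward; pixel columns grow to the right and rows downward; lengths in m; the calibration is good to about 2 mm. A picture is of the moment at which its call begins. get_calibration takes no time and is no camera call.
- bot.sign_off(): hands the job in; it is judged then, once.
The state is a dict: "t": time; "qpos": joint angles; "joint_vel": joint speeds; "tau": joint torques, N m; "ee_pos": TCP position; "tcp_rot": TCP orientation; "ft_force": force on the tool from outside, world axes, zero at the start; "torque": the same for the moment, N m; "opening": finger opening in m; "finger_force": force on a finger pad.
Only numpy, scipy, OpenCV 4.12 (cv2) and the standard library are available. Lean on these libraries where they do the work, as an engineer would, in place of code of your own. Each camera call takes 0.05 s, during which the arm holds its last target. There are 200 camera calls.

## Working session

There is one attempt and no reset: what is moved stays moved. The work goes in short steps, Python scripts to look and compute and a shell command to move; the robot and the scene stay as the last step left them, time stands still between calls to the robot, and variables do not carry over. Pictures are saved under pics/ and viewed, at most 10 in all, crops included, and the job is handed in when it is done.

```bash
ls; mkdir -p pics
python3 - <<'E'
from bench import bot,capture,get_calibration
import cv2,numpy as np
for n in("scene","top"):
    p,d=capture(n); cv2.imwrite(f"pics/{n}0.png",p); np.save(f"pics/{n}0.npy",d)
    c=get_calibration(n); print(n,c["K"],c["R"],c["t"])
s=bot.get_state(); print(s, bot.nose_length)
E
```

```text
pics
scene [[412.79524137   0.         315.83846258]
 [  0.         412.79524137 197.05965728]
 [  0.           0.           1.        ]] [[ 0.56609791  0.82422625  0.01357369]
 [ 0.70163041 -0.47312193 -0.53279491]
 [-0.43272154  0.31113779 -0.84613553]] [-0.40663345 -0.3606701   1.43203641]
top [[408.41342819   0.         322.11579977]
 [  0.         408.41342819 201.45204023]
 [  0.           0.           1.        ]] [[-0.01000027 -0.99981173  0.0166282 ]
 [-0.99105392  0.00769671 -0.13323994]
 [ 0.13308687 -0.01781188 -0.99094431]] [0.05006109 0.64828811 0.95760197]
{'t': 0.1, 'qpos': array([-1.32758025e+00,  4.80786858e-01,  1.59679335e+00, -1.22135435e-05,
        1.06511775e+00, -4.65941828e-02]), 'joint_vel': array([ 0.00111293, -0.00139904, -0.00022735,  0.00014313,  0.00079437,
        0.00047751]), 'tau': array([ 1.28219558e-04, -9.52257013e+01, -4.31038749e+01, -8.50043944e-05,
        5.17431821e-03, -3.87650334e-05]), 'ee_pos': array([ 0.18568742, -0.62255142,  0.24973158]), 'tcp_rot': array([[ 9.58296427e-01,  2.85775929e-01, -2.76556826e-04],
       [ 2.85776060e-01, -9.58295830e-01,  1.07020473e-03],
       [ 4.08154993e-05, -1.10460669e-03, -9.99999389e-01]]), 'ft_force': array([ 0.16727828, -0.48379993, -0.6100507 ]), 'torque': array([ 0.03066469,  0.01572442, -0.00586871]), 'finger_force': 0.0, 'opening': 0.08530760507509455} 0.019
```

View pics/top0.png

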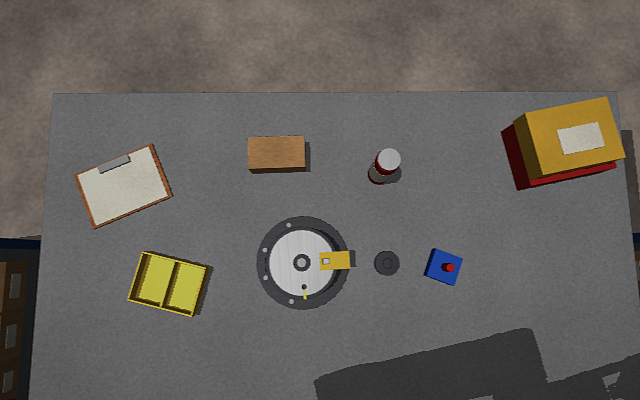

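View pics/scene0.png

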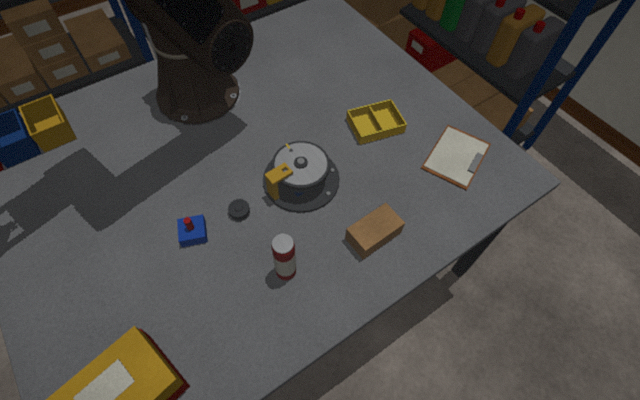

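Top: pin about (449,267), rest about (443,266), slot about (326,261), hub about (302,262). I'll enlarge both areas next.

Run:
```python
import cv2,numpy as np
a=cv2.imread("pics/top0.png")
b=cv2.imread("pics/scene0.png")
f=lambda p,x,y,w,h,k:cv2.resize(p[y:y+h,x:x+w],None,fx=k,fy=k,interpolation=cv2.INTER_CUBIC)
o=np.zeros((600,800,3),np.uint8)
t=f(a,310,240,50,37,8);o[:296,:400]=t          # top slot
t=f(a,420,240,50,37,8);o[:296,400:]=t          # top pin
t=f(b,255,155,50,37,8);o[304:,:400]=t
t=f(b,165,205,50,37,8);o[304:,400:]=t
cv2.imwrite("pics/crop1.png",o)
```

```text
(no output)
```

View pics/crop1.png

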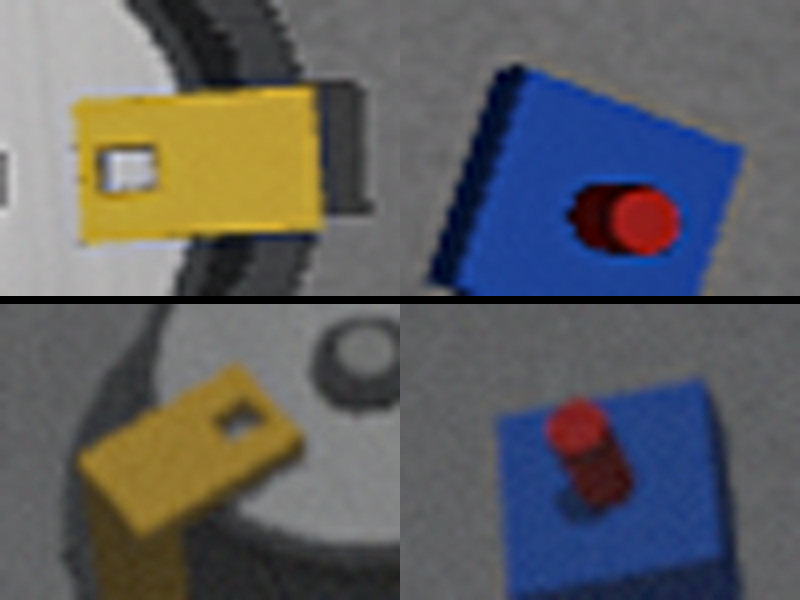

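The crop shows the slot at crop (127,169) top and (240,116) scene. The pin's top disc is at (244,220) top and (178,121) scene. Next step is back-projection onto the known heights.

```bash
cat > h.py <<'E'
import numpy as np
from bench import bot,capture,get_calibration
def ray(n,u,v,z):
    c=get_calibration(n);K,R,t=(np.array(c[k]) for k in"KRt")
    o=-R.T@t; d=R.T@np.linalg.solve(K,[u,v,1]); return o+d*(z-o[2])/d[2]
E
python3 - <<'E'
from h import *
def crop(n,x0,y0,u,v,z): return ray(n,x0+(u+.5)/8-.5,y0+(v+.5)/8-.5,z)
print("slot",crop("top",310,240,127.5,169,.101),crop("scene",255,155,240,116,.101))
print("pin",crop("top",420,240,244,220,.078),crop("scene",165,205,178,121,.078))
print("rest corners",[crop("top",420,240,u,v,.036)[:2].round(4) for u,v in((127,66),(345,147))])
B=[crop("top",310,240,u,v,.101)[:2] for u,v in((75,101),(315,86),(322,230),(84,243))]
print("bracket",np.round(B,4)); 
for a,b in((1,0),(2,3)): e=B[a-0]-B[b]; print(np.degrees(np.arctan2(*(B[b]-B[a])[::-1])))
print("width",np.linalg.norm(B[0]-B[3]))
print("hub top", ray("top",301.5,262.5,.095))
d=np.load("pics/top0.npy"); print("bracket depth->z", end=" ")
c=get_calibration("top");K,R,t=(np.array(c[k]) for k in"KRt")
for u,v in((340,261),(449,267),(435,262),(301,285)):
    p=R.T@(np.linalg.solve(K,[u,v,1])*d[v,u]-t); print(p.round(4),end=" ")
print("idler",ray("top",386.5,263,.03)); print("can",ray("top",389,159,.17))
E
```

```text
slot [0.50562315 0.03903413 0.101     ] [0.50681154 0.03886366 0.101     ]
pin [ 0.48776058 -0.25108495  0.078     ] [ 0.48790565 -0.25135069  0.078     ]
rest corners [array([ 0.5333, -0.2314]), array([ 0.5082, -0.2969])]
bracket [[ 0.5249  0.0537]
 [ 0.5284 -0.0145]
 [ 0.488  -0.0157]
 [ 0.4851  0.0515]]
92.98598589389334
92.48115799076722
width 0.039814175783210844
hub top [0.50203634 0.0935121  0.095     ]
bracket depth->z [0.5046 0.0061 0.0986] [ 0.4879 -0.2484  0.0786] [ 0.4991 -0.2279  0.0386] [0.5155 0.0621 1.0345] idler [ 0.49777274 -0.11146973  0.03      ]
can [ 0.72356363 -0.09966203  0.17      ]
```

```bash
python3 -m crank '[[100,33,-22.5,0,0,0,0],[100,33,-22.5,0,0,0,0],[100,33,-22.5,0,0,0,0],[100,33,-22.5,0,0,0,0],[100,33,-22.5,0,0,0,0],[100,33,-22.5,0,0,0,0],[100,33,-22.5,0,0,0,0],[100,33,-22.5,0,0,0,0],[100,33,-22.5,0,0,0,0],[100,33,-22.5,0,0,0,0],[100,33,-22.5,0,0,0,0],[100,33,-22.5,0,0,0,0]]' && python3 -m crank '[[100,0,0,10,0,0,-0.147],[100,0,0,10,0,0,-0.147],[100,0,0,10,0,0,-0.147],[100,0,0,10,0,0,-0.147],[100,0,0,10,0,0,-0.147],[100,0,0,10,0,0,-0.147],[100,0,0,10,0,0,-0.147],[100,0,0,10,0,0,-0.147],[100,0,0,10,0,0,-0.147],[100,0,0,0,0,0,0],[100,0,0,0,0,0,0]]'
```

```text
t: 1.3
ee_pos: [0.4888, -0.2495, 0.2501]
tcp_rot: [[0.958, 0.286, -0.0], [0.286, -0.958, 0.0], [-0.0, -0.0, -1.0]]
ft_force: [0.0, -1.1, -0.0]
opening: 0.0854
finger_force: 0.0
t: 2.4
ee_pos: [0.488, -0.2509, 0.1603]
tcp_rot: [[-0.037, 0.999, -0.001], [0.999, 0.037, 0.0], [0.0, -0.001, -1.0]]
ft_force: [-0.9, -0.2, -0.1]
opening: 0.0854
finger_force: 0.0
```

```bash
python3 -m crank '[[60,0,0,20,0,0,0],[60,0,0,20,0,0,0],[60,0,0,20,0,0,0],[60,0,0,20,0,0,0],[60,0,0,12,0,0,0],[60,0,0,8,0,0,0],[60,0,0,0,0,0,0],[60,0,0,0,0,0,0]]'
python3 - <<'E'
from h import *; import cv2
o=np.zeros((400,800,3),np.uint8)
p,_=capture("top");o[:,:400]=cv2.resize(p[230:290,410:470][:, :],(400,400),interpolation=cv2.INTER_CUBIC)
p,_=capture("scene");o[:,400:]=cv2.resize(p[180:250,150:220],(400,400),interpolation=cv2.INTER_CUBIC)
cv2.imwrite("pics/grasp.png",o)
E
```

```text
t: 3.2
ee_pos: [0.4884, -0.2512, 0.0609]
tcp_rot: [[-0.041, 0.999, 0.001], [0.999, 0.041, -0.0], [-0.0, 0.001, -1.0]]
ft_force: [-0.2, 0.4, -0.1]
opening: 0.0515
finger_force: 0.0
```

View pics/grasp.png

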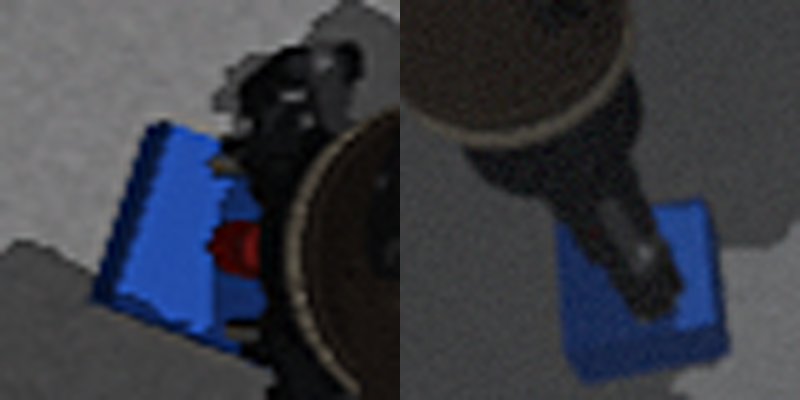

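The red handle sits between the two fingers (pin at crop (235,248), fingers at about y=150 and y=335), so I'll close.

```bash
python3 -m crank '[[0,0,0,0,0,0,0],[0,0,0,0,0,0,0],[0,0,0,0,0,0,0],[0,0,0,0,0,0,0],[0,0,0,0,0,0,0],[0,0,0,0,0,0,0],[0,0,0,0,0,0,0],[0,0,0,0,0,0,0],[0,0,0,0,0,0,0],[0,0,0,0,0,0,0]]' 50 && python3 -m crank '[[0,0,0,-5,0,0,0],[0,0,0,-10,0,0,0],[0,0,0,-15,0,0,0],[0,0,0,-20,0,0,0],[0,0,0,-20,0,0,0],[0,0,0,-20,0,0,0],[0,0,0,-20,0,0,0],[0,0,0,0,0,0,0],[0,0,0,0,0,0,0]]'
```

```text
t: 4.3
ee_pos: [0.4883, -0.2511, 0.0608]
tcp_rot: [[-0.042, 0.999, 0.001], [0.999, 0.042, -0.0], [-0.0, 0.001, -1.0]]
ft_force: [-1.2, 0.6, 7.9]
opening: 0.0188
finger_force: 48.5
t: 5.2
ee_pos: [0.4882, -0.251, 0.1709]
tcp_rot: [[-0.042, 0.999, 0.001], [0.999, 0.042, -0.001], [-0.001, 0.001, -1.0]]
ft_force: [-0.0, -0.2, -1.9]
opening: 0.0186
finger_force: 48.8
```

```bash
python3 -m crank '[[0,15,1.5,0,0,0,0],[0,29,3,0,0,0,0],[0,29,3,0,0,0,0],[0,29,3,0,0,0,0],[0,29,3,0,0,0,0],[0,29,3,0,0,0,0],[0,29,3,0,0,0,0],[0,29,3,0,0,0,0],[0,29,3,0,0,0,0],[0,29,3,0,0,0,0],[0,13,1.5,0,0,0,0],[0,0,0,0,0,0,0],[0,0,0,0,0,0,0],[0,0,0,0,0,0,0]]'
python3 - <<'E'
from h import *; import cv2
o=np.zeros((400,800,3),np.uint8)
p,_=capture("top");o[:,:400]=cv2.resize(p[235:285,295:345],(400,400),interpolation=cv2.INTER_CUBIC)
p,_=capture("scene");o[:,400:]=cv2.resize(p[140:190,260:310],(400,400),interpolation=cv2.INTER_CUBIC)
cv2.imwrite("pics/slot1.png",o)
E
```

```text
t: 6.6
ee_pos: [0.5057, 0.0383, 0.1701]
tcp_rot: [[-0.041, 0.999, -0.001], [0.999, 0.041, -0.0], [-0.0, -0.001, -1.0]]
ft_force: [-0.3, 0.2, -0.7]
opening: 0.0188
finger_force: 48.8
```

View pics/slot1.png

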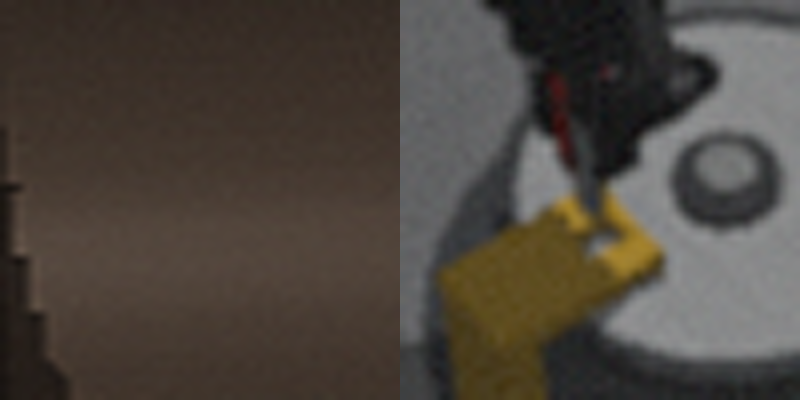

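The scene view shows the tip at crop (597,210), directly over the slot at (598,240). I'll nudge it and lower it gently into the slot.

```bash
python3 -m crank '[[0,0.7,0.4,4,0,0,0],[0,0,0,4,0,0,0],[0,0,0,4,0,0,0],[0,0,0,1,0,0,0],[0,0,0,1,0,0,0],[0,0,0,1,0,0,0],[0,0,0,1,0,0,0],[0,0,0,1,0,0,0],[0,0,0,1,0,0,0],[0,0,0,0,0,0,0],[0,0,0,0,0,0,0]]'
```

```text
t: 7.8
ee_pos: [0.5063, 0.0397, 0.1523]
tcp_rot: [[-0.042, 0.999, -0.0], [0.999, 0.042, 0.0], [0.0, -0.0, -1.0]]
ft_force: [-0.6, 0.5, -0.5]
opening: 0.0187
finger_force: 48.8
```

```bash
python3 -m crank '[[0,0,0,1,0,0,0],[0,0,0,1,0,0,0],[0,0,0,1,0,0,0],[0,0,0,1,0,0,0],[0,0,0,1,0,0,0],[0,0,0,1,0,0,0],[0,0,0,0,0,0,0],[0,0,0,0,0,0,0]]'
python3 - <<'E'
from h import *; import cv2
p,_=capture("scene");cv2.imwrite("pics/slot2.png",cv2.resize(p[140:190,260:310],(400,400),interpolation=cv2.INTER_CUBIC))
E
```

```text
t: 8.6
ee_pos: [0.5063, 0.0397, 0.1463]
tcp_rot: [[-0.042, 0.999, -0.0], [0.999, 0.042, 0.0], [0.0, -0.0, -1.0]]
ft_force: [0.1, -0.8, -0.5]
opening: 0.0187
finger_force: 48.8
```

View pics/slot2.png

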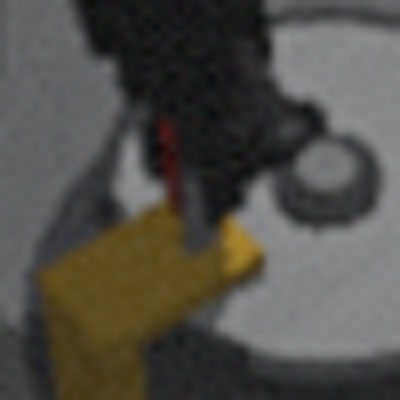

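The pin shaft is inside the slot (crop (200,235)). Next I'll write a pulley-angle reader that looks for the yellow stripe in both cameras.

```bash
cat >> h.py <<'E'
SL=np.array([.5062,.0390]); AX=SL+.055*np.array([-.049,.9988])
def angles(n,pic,dz=0):
    """stripe angle (deg from slot, CCW) and its yellowness, one camera"""
    c=get_calibration(n);K,R,t=(np.array(c[k]) for k in"KRt")
    import cv2
    A=np.radians(np.arange(0,360,1)); a0=np.arctan2(*(SL-AX)[::-1]); r=np.arange(.066,.081,.002)
    a,q=np.meshgrid(A+a0,r); X=np.stack([AX[0]+q*np.cos(a),AX[1]+q*np.sin(a),0*a+.085+dz],-1)@R.T+t
    P=X@K.T; m=(P[...,:2]/P[...,2:]).astype(np.float32)
    s=cv2.remap(pic,m[...,0],m[...,1],cv2.INTER_LINEAR).astype(float).mean(0)
    y=(s[:,2]+s[:,1]-2*s[:,0])/(s.sum(1)+30); y[:28]=y[-28:]=0
    y=np.convolve(np.r_[y[-1:],y,y[:1]],[1/3]*3,"valid"); y[:29]=y[-29:]=0
    return int(y.argmax()),round(float(y.max()),2)
def watch(k=4):
    for _ in range(k):
        T=bot.get_state()["t"]; a=angles("scene",capture("scene")[0]); b=angles("top",capture("top")[0])
        print(round(T,2),"scene",a,"top(+.05)",b)
    s=bot.get_state(); print(round(s["t"],2),s["ee_pos"].round(4),s["ft_force"].round(1))
E
python3 -c "
from h import *
watch(12)"
```

```text
8.65 scene (298, 0.03) top(+.05) (318, 0.16)
8.75 scene (298, 0.04) top(+.05) (318, 0.15)
8.85 scene (38, 0.46) top(+.05) (314, 0.16)
8.95 scene (52, 0.45) top(+.05) (313, 0.16)
9.05 scene (66, 0.45) top(+.05) (315, 0.16)
9.15 scene (80, 0.44) top(+.05) (301, 0.16)
9.25 scene (93, 0.43) top(+.05) (289, 0.15)
9.35 scene (107, 0.42) top(+.05) (285, 0.16)
9.45 scene (121, 0.42) top(+.05) (315, 0.15)
9.55 scene (135, 0.4) top(+.05) (143, 0.23)
9.65 scene (149, 0.41) top(+.05) (156, 0.45)
9.75 scene (163, 0.4) top(+.05) (169, 0.49)
9.85 [0.5063 0.0398 0.1463] [-0.1 -1.1 -1.1]
```

```bash
python3 -m crank '[[0,0,0,1,0,0,0],[0,0,0,1,0,0,0],[0,0,0,1,0,0,0],[0,0,0,1,0,0,0],[0,0,0,1,0,0,0],[0,0,0,1,0,0,0],[0,0,0,1,0,0,0],[0,0,0,0,0,0,0],[0,0,0,0,0,0,0],[0,0,0,0,0,0,0],[0,0,0,0,0,0,0],[0,0,0,0,0,0,0],[0,0,0,0,0,0,0],[0,0,0,0,0,0,0],[0,0,0,0,0,0,0],[0,0,0,1,0,0,0],[0,0,0,1,0,0,0],[0,0,0,1,0,0,0],[0,0,0,1,0,0,0]]'; python3 -c "
from h import *
for _ in range(5): print(round(bot.get_state()['t'],2),angles('scene',capture('scene')[0]))
print(bot.get_state()['ee_pos'],bot.get_state()['ft_force'])"
```

```text
t: 11.75
ee_pos: [0.5068, 0.0397, 0.1354]
tcp_rot: [[-0.042, 0.999, 0.001], [0.999, 0.042, 0.0], [-0.0, 0.001, -1.0]]
ft_force: [1.6, 0.7, 2.7]
opening: 0.0186
finger_force: 48.8
11.75 (63, 0.43)
11.8 (66, 0.44)
11.85 (69, 0.43)
11.9 (71, 0.43)
11.95 (74, 0.44)
[0.50647066 0.03973887 0.13537947] [2.05272162 0.1883328  2.51717099]
```

```bash
python3 -m crank '[[0,0,0,0.4,0,0,0],[0,0,0,0,0,0,0],[0,0,0,0,0,0,0],[0,0,0,0,0,0,0]]'|head -2; python3 -c "
from h import *
for _ in range(5): print(round(bot.get_state()['t'],2),angles('scene',capture('scene')[0]))
print(bot.get_state()['ee_pos'],bot.get_state()['ft_force'])"
```

```text
t: 12.4
ee_pos: [0.5064, 0.0397, 0.135]
12.4 (92, 0.4)
12.45 (94, 0.41)
12.5 (96, 0.43)
12.55 (98, 0.42)
12.6 (100, 0.42)
[0.50631364 0.03974999 0.13491771] [2.05333084 0.4822129  3.24633857]
```

```bash
python3 -m crank '[[0,0,0,0,0,0,0],[0,0,0,0,0,0,0],[0,0,0,0,0,0,0],[0,0,0,0,0,0,0],[0,0,0,0,0,0,0],[0,0,0,0,0,0,0],[0,0,0,0,0,0,0],[0,0,0,0,0,0,0],[0,0,0,0,0,0,0],[0,0,0,0,0,0,0],[0,0,0,0,0,0,0],[0,0,0,0,0,0,0],[0,0,0,0,0,0,0],[0,0,0,0,0,0,0],[0,0,0,0,0,0,0],[0,0,0,0,0,0,0],[0,0,0,0,0,0,0],[0,0,0,0,0,0,0],[0,0,0,0,0,0,0],[0,0,0,0,0,0,0]]'|head -2; python3 -c "
from h import *
watch(2)"
python3 -m crank '[[0,0,0,0,0,0,0],[0,0,0,0,0,0,0],[0,0,0,0,0,0,0],[0,0,0,0,0,0,0],[0,0,0,0,0,0,0],[0,0,0,0,0,0,0],[0,0,0,0,0,0,0],[0,0,0,0,0,0,0],[0,0,0,0,0,0,0],[0,0,0,0,0,0,0]]'|head -2; python3 -c "
from h import *
watch(3)"
```

```text
t: 14.65
ee_pos: [0.5063, 0.0397, 0.1349]
14.65 scene (179, 0.41) top(+.05) (181, 0.5)
14.75 scene (182, 0.41) top(+.05) (185, 0.5)
14.85 [0.5063 0.0397 0.1349] [1.9 0.4 3. ]
t: 15.85
ee_pos: [0.5063, 0.0397, 0.1349]
15.85 scene (225, 0.42) top(+.05) (315, 0.15)
15.95 scene (229, 0.44) top(+.05) (316, 0.15)
16.05 scene (233, 0.43) top(+.05) (306, 0.16)
16.15 [0.5063 0.0397 0.1349] [ 2.1 -0.3  3.2]
```

```bash
python3 -m crank '[[0,0,0,0,0,0,0],[0,0,0,0,0,0,0],[0,0,0,0,0,0,0],[0,0,0,0,0,0,0],[0,0,0,0,0,0,0],[0,0,0,0,0,0,0],[0,0,0,0,0,0,0],[0,0,0,0,0,0,0],[0,0,0,0,0,0,0]]'|head -2; python3 -c "
from h import *
watch(2)"
python3 -m crank '[[0,0,0,0.4,0,0,0],[0,0,0,0,0,0,0],[0,0,0,0,0,0,0]]'|head -2; python3 -c "
from h import *
watch(3)"
```

```text
t: 17.05
ee_pos: [0.5063, 0.0398, 0.1349]
17.05 scene (330, 0.0) top(+.05) (300, 0.15)
17.15 scene (330, 0.0) top(+.05) (291, 0.16)
17.25 [0.5063 0.0397 0.1349] [0.4 1.1 2.4]
t: 17.55
ee_pos: [0.5063, 0.0397, 0.1345]
17.55 scene (0, 0.0) top(+.05) (298, 0.15)
17.65 scene (296, 0.0) top(+.05) (35, 0.15)
17.75 scene (330, 0.0) top(+.05) (297, 0.15)
17.85 [0.5063 0.0398 0.1345] [ 2.1 -0.   3.4]
```

```bash
R='[[0,0,0,0,0,0,0],[0,0,0,0,0,0,0],[0,0,0,0,0,0,0],[0,0,0,0,0,0,0],[0,0,0,0,0,0,0]]'
python3 -m crank '[[0,0,0,0.25,0,0,0],[0,0,0,0,0,0,0],[0,0,0,0,0,0,0],[0,0,0,0,0,0,0],[0,0,0,0,0,0,0],[0,0,0,0,0,0,0],[0,0,0,0,0,0,0],[0,0,0,0,0,0,0],[0,0,0,0,0,0,0],[0,0,0,0,0,0,0]]'|egrep "t:|pos|for"
python3 -m crank '[[0,0,0,0,0,0,0],[0,0,0,0,0,0,0],[0,0,0,0,0,0,0],[0,0,0,0,0,0,0],[0,0,0,0,0,0,0],[0,0,0,0,0,0,0],[0,0,0,0,0,0,0],[0,0,0,0,0,0,0],[0,0,0,0,0,0,0],[0,0,0,0,0,0,0]]'|egrep "t:|pos|for"
python3 -m crank '[[0,0,0,0,0,0,0],[0,0,0,0,0,0,0],[0,0,0,0,0,0,0],[0,0,0,0,0,0,0],[0,0,0,0,0,0,0],[0,0,0,0,0,0,0],[0,0,0,0,0,0,0],[0,0,0,0,0,0,0],[0,0,0,0,0,0,0],[0,0,0,0,0,0,0]]'|egrep "t:|pos|for"
python3 -c "
from h import *
watch(1)"
```

```text
t: 18.85
ee_pos: [0.5063, 0.0397, 0.1342]
tcp_rot: [[-0.042, 0.999, -0.0], [0.999, 0.042, 0.0], [0.0, -0.0, -1.0]]
ft_force: [1.8, -0.9, 3.3]
finger_force: 48.9
t: 19.85
ee_pos: [0.5063, 0.0398, 0.1342]
tcp_rot: [[-0.042, 0.999, 0.0], [0.999, 0.042, 0.0], [0.0, 0.0, -1.0]]
ft_force: [1.4, 0.9, 3.4]
finger_force: 48.9
t: 20.85
ee_pos: [0.5063, 0.0397, 0.1342]
tcp_rot: [[-0.042, 0.999, -0.0], [0.999, 0.042, -0.0], [-0.0, -0.0, -1.0]]
ft_force: [2.1, 1.3, 2.8]
finger_force: 48.9
20.85 scene (286, 0.01) top(+.05) (303, 0.15)
20.95 [0.5063 0.0397 0.1342] [ 2.3 -0.3  3.3]
```

```bash
for i in 1 2 3 4; do python3 -m crank '[[0,0,0,0,0,0,0],[0,0,0,0,0,0,0],[0,0,0,0,0,0,0],[0,0,0,0,0,0,0],[0,0,0,0,0,0,0]]'|egrep "t:|ft_"; done
python3 -c "
from h import *
watch(1)"
```

```text
t: 21.45
tcp_rot: [[-0.042, 0.999, 0.0], [0.999, 0.042, 0.0], [0.0, 0.0, -1.0]]
ft_force: [3.0, 0.7, 0.7]
t: 21.95
tcp_rot: [[-0.042, 0.999, -0.0], [0.999, 0.042, 0.0], [0.0, -0.0, -1.0]]
ft_force: [2.6, 0.6, 0.4]
t: 22.45
tcp_rot: [[-0.042, 0.999, -0.0], [0.999, 0.042, -0.0], [-0.0, -0.0, -1.0]]
ft_force: [2.6, 0.9, -0.1]
t: 22.95
tcp_rot: [[-0.042, 0.999, -0.0], [0.999, 0.042, 0.0], [0.0, -0.0, -1.0]]
ft_force: [2.6, 1.6, -0.5]
22.95 scene (294, 0.01) top(+.05) (301, 0.15)
23.05 [0.5063 0.0397 0.1343] [ 2.   1.2 -0.2]
```

Pin is in the hole: the vertical force fell from 3.3 to about 0 N while the drive's side force of about 2.6 N remains. Pushing home.

```bash
python3 -m crank '[[0,0,0,1,0,0,0],[0,0,0,1,0,0,0],[0,0,0,1,0,0,0],[0,0,0,1,0,0,0],[0,0,0,1,0,0,0],[0,0,0,1,0,0,0],[0,0,0,1,0,0,0],[0,0,0,0,0,0,0],[0,0,0,0,0,0,0]]'|egrep "t:|ee|ft_"
python3 -m crank '[[0,0,0,0.5,0,0,0],[0,0,0,0.5,0,0,0],[0,0,0,0.5,0,0,0],[0,0,0,0.5,0,0,0],[0,0,0,0.3,0,0,0],[0,0,0,0,0,0,0],[0,0,0,0,0,0,0]]'|egrep "t:|ee|ft_"
```

```text
t: 23.95
ee_pos: [0.5063, 0.0397, 0.1272]
tcp_rot: [[-0.042, 0.999, -0.0], [0.999, 0.042, -0.0], [-0.0, -0.0, -1.0]]
ft_force: [2.4, 0.2, 0.5]
t: 24.65
ee_pos: [0.5064, 0.0397, 0.1257]
tcp_rot: [[-0.042, 0.999, 0.001], [0.999, 0.042, -0.0], [-0.0, 0.001, -1.0]]
ft_force: [-1.3, 0.4, 20.1]
```

Stiff contact at 0.1257 m, which matches the shoulder on the bracket. I'll ease off, release, back away and check.

```bash
python3 -m crank '[[0,0,0,-0.4,0,0,0],[60,0,0,0,0,0,0],[60,0,0,0,0,0,0],[60,0,0,0,0,0,0],[60,0,0,0,0,0,0],[60,0,0,0,0,0,0],[60,0,0,0,0,0,0],[60,0,0,-5,0,0,0],[60,0,0,-15,0,0,0],[60,0,0,-20,0,0,0],[60,0,0,-20,0,0,0],[60,0,0,-20,0,0,0],[60,0,0,-20,0,0,0]]'
python3 -m crank '[[60,-30,0,-10,0,0,0],[60,-40,0,-10,0,0,0],[60,-40,0,0,0,0,0],[60,-40,0,0,0,0,0],[60,-40,0,0,0,0,0],[60,0,0,0,0,0,0]]'|head -2
python3 - <<'E'
from h import *; import cv2
print(angles("scene",capture("scene")[0]))
o=np.zeros((400,800,3),np.uint8)
p,_=capture("top");o[:,:400]=cv2.resize(p[220:300,270:350],(400,400),interpolation=cv2.INTER_CUBIC)
p,d=capture("scene");o[:,400:]=cv2.resize(p[130:200,250:320],(400,400),interpolation=cv2.INTER_CUBIC)
cv2.imwrite("pics/end.png",o); print(bot.get_state()["t"])
E
```

```text
t: 25.95
ee_pos: [0.5062, 0.0397, 0.2266]
tcp_rot: [[-0.042, 0.999, 0.0], [0.999, 0.042, -0.0], [-0.0, 0.0, -1.0]]
ft_force: [-0.0, -0.6, -0.4]
opening: 0.0512
finger_force: 0.0
t: 26.55
ee_pos: [0.5146, -0.1542, 0.2458]
(330, 0.01)
26.7
```

View pics/end.png

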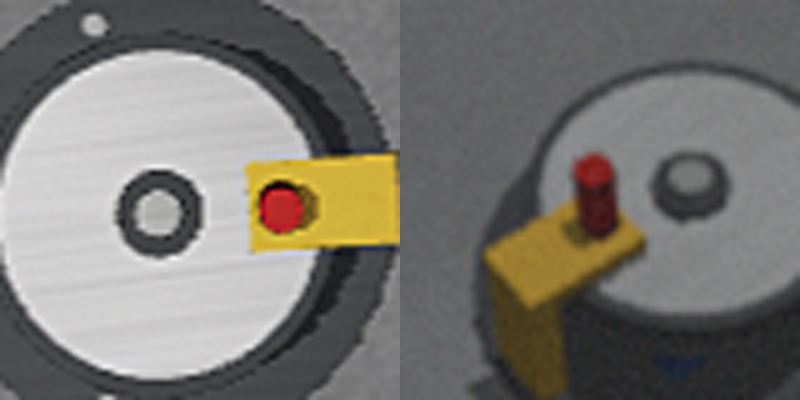

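The pin stands upright in the bracket with its shoulder down (top view (282,208)). No stripe is visible outside the bracket's sector, so the hole is under the slot, and the gripper is clear.

```bash
python3 -c "
from bench import bot
print(bot.sign_off())"
```

```text
the job is handed in; nothing more can be done
None
```

The job is handed in, with no verdict returned: the locking pin stopped the pulley with its timing hole under the slot, went down to a firm stop at shoulder height and was let go upright, at about 27 s of the 64 s allowed.

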